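Hold a dolly caster against the side rail for bolting

ROBOT

A 6-joint arm with a two-finger parallel gripper is mounted at the origin on the work surface. World frame = base frame: x ahead of the robot, y to its left, z up, the work surface at z = 0. Lengths are in m, angles in rad, forces in N, time in s.
With the tool pointing down it reaches from about 0.35 to 0.775 m from the base axis. Payload 5.5 kg.
Tool frame: the origin (TCP) lies at the very end of the fingers, on their centre line; the grasp point (between the pads) lies env.hold_point_z behind it (env.hold_point_z is the distance from the TCP to the grasp point, in m); z points along the fingers, y is the direction in which the jaws open and shut (so a half turn about z gives the same grasp; the last joint's range is limited). The gripper opens to 85 mm and grips with 20 to 120 N. Pads are 22 mm wide; open, the fingers measure 114 mm over their backs; the gripper's body (76 mm by 85 mm) begins 54 mm behind the grasp point. The pads swing forward as they close: fully open they stand 13 mm farther back than shut.
Start: joints at [-1.413, 0.313, 0.046, 1.304, 0, 1.431], TCP at [0.169, -0.55, 0.206] pointing down, gripper open.
Joint ranges: [-2.76, 2.76], [-0.86, 1.69], [-1.03, 1.26], [-2.2, 2.34], [-1.47, 1.5], [-3.14, 3.14]. Speed limits (rad/s): [2.57, 2.57, 3.14, 3.14, 3.14, 3.14].

INTERFACE

Orientations are given as a unit quaternion [w, x, y, z].
In Python, from workcell import env gives the robot as it stands.
- The arm moves only by the shell command python3 -m pendant 'ROWS' [FORCE]. ROWS is JSON, a list of rows, each a list of 7 numbers: the shift along the tool's x, y, z in units of 0.5 m (1.0 is 0.5 m), then the turn, a rotation vector about the tool's x, y, z in units of 2 rad (1.0 is 2 rad), then the gripper command: -1 is fully open, 1 is shut, values between are in proportion. In form: [[tx, ty, tz, ax, ay, az, jaw], ...]. A call has 1 to 5 rows; each row shifts and turns the pose as measured when the row begins, along the tool's axes as they then stand; what a row does not reach is not made up. A row lasts 1/10 s, in which the tool goes at most 50 mm and 8.59 degrees, less where a joint would pass 70% of its speed; a pose out of reach is approached as far as the arm can. A call with a number of a shift or a turn outside -1 to 1 is refused whole. A call with a gripper value outside its range is refused whole. The fingers move at their own pace and stop on an object; FORCE is the grip in N (left out, the last holds). Time passes only in rows, so rows that do not move let the fingers close. It gives the time, the measured TCP pose, the force and the opening at its end, in the units of the state.
- env.state(): the state, without advancing time (a new reading comes with each control period).
- env.get_image(name): name is "side" or "top"; returns (picture, depth): 384x512x3 uint8, red, green, blue; 384x512 float32, m along the optical axis (not along the pixel's ray), 0 where there is no reading.
- env.camera_info(name): a dict with "intrinsics" (3x3 intrinsics, pixels), "T" (4x4, takes a point from camera to world coordinates). Camera axes: x right, y up, looking along -z (the intrinsics and any distortion apply to the point x, -y, -z); pixel columns grow to the right and rows downward; lengths in m; the calibration is good to about 2 mm. A picture is of the moment at which its call begins. camera_info takes no time and is no camera call.
- env.close_job(): hands the job in, once; it reports no verdict.
The state is a dict: "time_s": time; "qpos": joint angles; "joint_vel": joint speeds; "joint_torque": joint torques, N m; "ee_pos": TCP position; "eef_rot": TCP orientation; "wrist_force": force on the tool from outside, world axes, zero at the start; "ft_torque": the same for the moment, N m; "grip_width": finger opening in m.
Only numpy, scipy, OpenCV 4.12 (cv2) and the standard library are available. Lean on these libraries where they do the work, as an engineer would, in place of code of your own. Each camera call takes 0.05 s, during which the arm holds its last target. There are 200 camera calls.

TASK

A crate dolly lies upside down on the bench: take the loose rigid (non-swivel) caster, stand it wheel up on the bare end of the crossbar, its plate's bolt slots over the four holes, and slide its long edge up against the side rail without ramming it. Hold it there, flat and square, with a steady push of about 10 N (5 to 18 is fine) for 3 seconds and finish still pressing, so that a colleague can bolt it down. Leave the swivel caster, the spanner and the bolt tray alone.

Things in the scene. Friction and masses are not known exactly. Their poses are not given: they have to be found in the camera images.
- caster: loose rigid caster, standing wheel up on its plate on the bench at the start, 0.3 to 0.6 kg, 100 mm high. Steel plate 80 (x) x 60 (y) x 4 mm with four 8 x 18 mm bolt slots, long along x. Wheel centred over the plate. Origin: centre of the plate's underside; x the rolling direction, y along the axle, z up. Same shape after half a turn about z
- fork (a point): axle centre of the loose rigid caster, 62.5 mm above the plate's underside. Two flat upright fork cheeks parallel to x, 34 mm over their outer faces (y): 46 mm wide up to 34 mm above the plate's underside, then 28 mm wide, round top at 76.5 mm. Between them the rubber wheel, 75 mm across, 25 mm wide, top at 100 mm; it does not turn. Axes as caster
- mount (a point): the bare place: point on the crossbar's top, 34 mm above the bench, midway between the four threaded holes, where the centre of the caster plate's underside belongs once the plate lies against the side rail. x along the rail (the rolling direction, the plate's 80 mm side), y away from the rail (push towards -y), z up. The slots clear the bolts within 5 mm either way along x
- rail_face (a point): point on the top edge of the side rail's inner face, the stop, beside the bare place: at mount x = 0, y = -30 mm, z = +16 mm (50 mm above the bench). Axes as mount; the face is the plane through it facing +y
- side_rail: angle-steel side rail beside the bare place, the stop to push against: upright leg 4 mm thick, 340 mm long, top 50 mm above the bench, 16 mm above the crossbar. Rigid and fixed. Origin at the dolly's centre on the bench, axes those of the dolly
- crossbar: crossbar of the dolly that carries the bare place: flat-topped steel bar 80 mm wide (mount x -40 to +40 mm), top 34 mm above the bench, running 332 mm along mount y between the side rails; open space down to the bench on either side of it. Fixed. Origin at the dolly's centre on the bench
- dolly: upside-down crate dolly, 340 x 340 mm, grey angle-steel frame 50 mm high on a rubber mat 360 x 360 x 3 mm; it does not move. Origin: its centre on the bench; axes as mount. Three casters, 100 mm high, are already bolted on at (x, y) = (-100, 136) rigid, (100, 136) and (100, -136) mm swivel; the bare place is at (-100, -136)
- swivel: loose swivel caster, to be left alone: same plate and wheel, but a round swivel head and a slanting fork, the wheel 26 mm off the plate's centre towards its x; 100 mm high. Either caster may be at either spot. Origin: centre of the plate's underside
- spanner: loose steel spanner, 190 mm long, flat on the bench, to be left alone. Origin: underside near its middle; x along its length
- tray: grey plastic tray of bolts, 110 x 160 x 40 mm, fixed on the bench, to be left alone. Origin: centre of its underside
Things that resemble listed ones, but are neither listed nor needed, are in the scene too. What is shaped like the caster but green or orange is not meant.

How it is judged:
On the way:
1. the rigid caster, seated on the crossbar over the holes and square, is pressed against the side rail with 5 to 18 N for 3 s (contact force between caster and side_rail between 5 and 18 N and x of caster in the frame of mount between -0.005 and 0.005 m and y of caster in the frame of mount between -0.003 and 0.003 m and z of caster in the frame of mount between -0.002 and 0.002 m and angle between caster's own z axis and vertical below 0.052 rad and angle between the x axis of caster and the x axis of dolly, either way round below 0.052 rad and (contact force between caster and the fingers above 1 N or contact force between caster and the arm above 1 N)), for 3 s.
At the end, for the whole second after the job is handed in: After 3 s held so, and to the end, the gripper presses the rigid caster on the side rail with 5 to 18 N; its plate is on the crossbar within 2 mm in height and 3 deg of level, within 3 mm of its place at the rail, square to it within 3 deg, and within 5 mm along it of its place over the holes (all of step 1); the arm keeps its last pose, push and grip.
It fails at once if the side rail is rammed (over 40 N) (contact force between caster and side_rail above 40 N).
It fails at once if the swivel caster is disturbed (moved over 20 mm) (distance of swivel from where it was at the start of the episode above 0.02 m).
It fails at once if the spanner is disturbed (moved over 20 mm) (distance of spanner from where it was at the start of the episode above 0.02 m).
It fails at once if the bolt tray is knocked (over 5 N) (contact force between tray and the arm above 5 N or contact force between tray and the fingers above 5 N).
It also fails if it takes over 58 s, if anything falls off the work surface, if the arm or the gripper's body presses on something with over 40 N, if the wrist force passes 120 N, or if a joint passes its speed limit or range.

## Working session

There is one attempt and no reset: what is moved stays moved. The work goes in short steps, Python scripts to look and compute and a shell command to move; the robot and the scene stay as the last step left them, time stands still between calls to the robot, and variables do not carry over. Pictures are saved under pics/ and viewed, about 8 in all and at most 12, crops included, and the job is handed in when it is done.

```bash
ls; mkdir -p pics
python3 - <<'E'
from workcell import env
import cv2,numpy as np
for n in("side","top"):
    p,d=env.get_image(n); cv2.imwrite(f"pics/{n}0.png",cv2.cvtColor(p,cv2.COLOR_RGB2BGR)); np.savez(f"pics/{n}0.npz",p=p,d=d)
    i=env.camera_info(n); print(n,i); print((d==0).mean())
s=env.state(); print({k:np.round(v,4) for k,v in s.items()}, env.hold_point_z)
E
```

```text
pics
side {'intrinsics': array([[492.38808297,   0.        , 257.26457253],
       [  0.        , 492.38808297, 189.56637342],
       [  0.        ,   0.        ,   1.        ]]), 'T': array([[-0.99792378,  0.05482565, -0.03379758,  0.55680714],
       [-0.06281189, -0.71243086,  0.69892556,  0.59186354],
       [ 0.01424061,  0.69959733,  0.7143954 ,  0.82813814],
       [ 0.        ,  0.        ,  0.        ,  1.        ]])}
0.004119873046875
top {'intrinsics': array([[489.77423297,   0.        , 253.62603995],
       [  0.        , 489.77423297, 183.4609357 ],
       [  0.        ,   0.        ,   1.        ]]), 'T': array([[ 0.00698142,  0.99857171, -0.05296975,  0.52165786],
       [-0.99993206,  0.00647686, -0.00969108, -0.1233995 ],
       [-0.00933416,  0.05303381,  0.99854909,  1.29764654],
       [ 0.        ,  0.        ,  0.        ,  1.        ]])}
0.0039215087890625
{'time_s': np.float64(0.1), 'qpos': array([-1.4126,  0.3139,  0.0451,  1.3036,  0.    ,  1.4312]), 'joint_vel': array([ 0.0008, -0.0018,  0.0026, -0.0005,  0.0003,  0.0003]), 'joint_torque': array([ 2.70000e-03, -4.81727e+01,  2.99243e+01,  1.28000e-02,
        0.00000e+00, -0.00000e+00]), 'ee_pos': array([ 0.1686, -0.5492,  0.2049]), 'eef_rot': array([-8.000e-04,  9.889e-01,  1.483e-01,  0.000e+00]), 'wrist_force': array([-0.282 ,  0.1264,  0.6471]), 'ft_torque': array([0.0188, 0.0383, 0.0344]), 'grip_width': np.float64(0.0852)} 0.0187
```

View pics/top0.png

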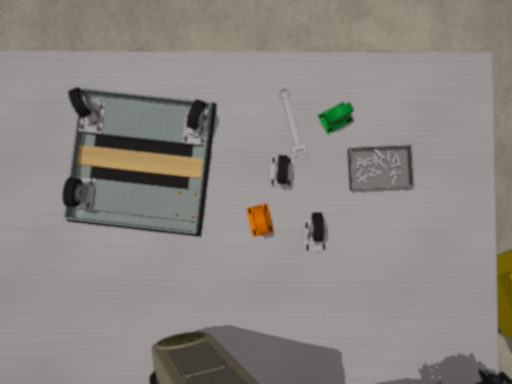

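View pics/side0.png

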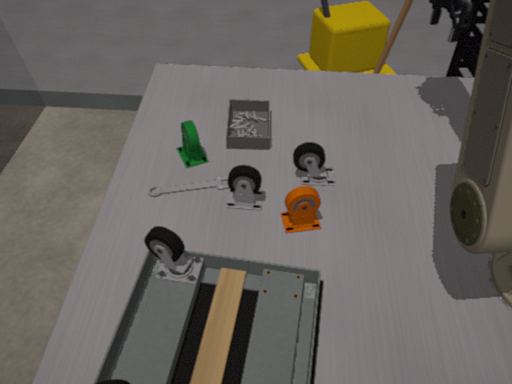

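Run:
```python
import cv2,numpy as np
t=cv2.imread("pics/top0.png");s=cv2.imread("pics/side0.png")
def c(im,u,v,w,h,k): return cv2.resize(im[v:v+h,u:u+w],(w*k,h*k),interpolation=cv2.INTER_CUBIC)
A=c(t,262,145,70,110,5)   # 350x550
B=c(s,220,135,120,80,3)  #360x240
C=c(t,150,170,72,72,5) #360
o=np.zeros((600,720,3),np.uint8)
o[:550,:350]=A;o[:240,355:715]=B;o[240:600,355:715]=C
cv2.imwrite("pics/crop1.png",o)
```

```text
(no output)
```

View pics/crop1.png

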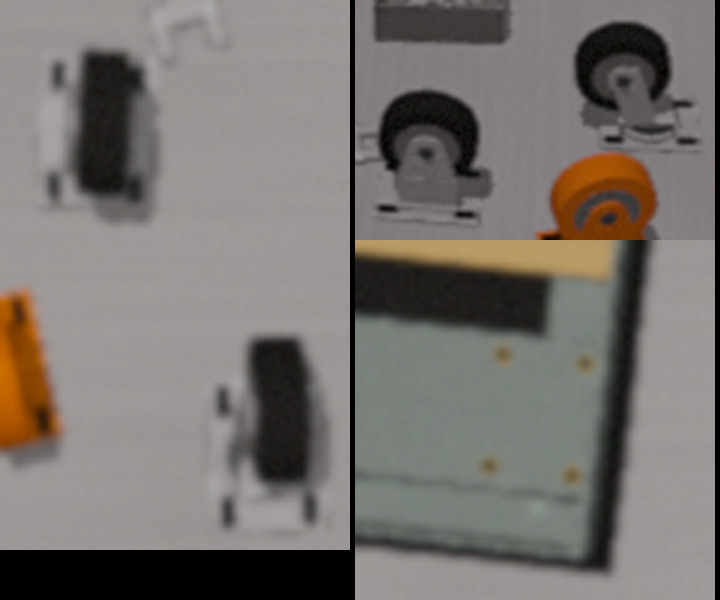

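```bash
cat > h.py <<'E'
from workcell import env
import cv2,numpy as np
from scipy import ndimage as nd
from scipy.spatial.transform import Rotation as R
def ray(n,uv,z):
    i=env.camera_info(n);K,T=i["intrinsics"],i["T"]
    uv=np.atleast_2d(np.asarray(uv,float)); z=np.broadcast_to(z,len(uv))
    d=np.c_[(uv[:,0]-K[0,2])/K[0,0],-(uv[:,1]-K[1,2])/K[1,1],-np.ones(len(uv))]@T[:3,:3].T
    o=T[:3,3]; return o+d*((z-o[2])/d[:,2])[:,None]
def cloud(n,D):
    i=env.camera_info(n);K,T=i["intrinsics"],i["T"]
    v,u=np.mgrid[:D.shape[0],:D.shape[1]]
    P=np.stack([(u-K[0,2])/K[0,0]*D,-(v-K[1,2])/K[1,1]*D,-D],-1)
    return P@T[:3,:3].T+T[:3,3]
def blobs(m,roi,amin=3):
    u0,v0,u1,v1=roi;k=np.zeros_like(m);k[v0:v1,u0:u1]=m[v0:v1,u0:u1]
    l,n=nd.label(k,np.ones((3,3)));return [(np.round(nd.center_of_mass(k,l,j)[::-1],2),int((l==j).sum())) for j in range(1,n+1) if (l==j).sum()>=amin]
def rect(P):
    P=np.asarray(P)[:,:2];c=P.mean(0);w,V=np.linalg.eigh(np.cov((P-c).T));return c,V
E
python3 - <<'E'
from h import *
np.set_printoptions(precision=4,suppress=True)
f=np.load("pics/top0.npz");p=f["p"].astype(int);D=f["d"];C=cloud("top",D)
br=(p[...,0]-p[...,2]>25)
H=blobs(br,(170,185,202,222),2);print("holes",H)
hp=ray("top",[h[0] for h in H],.034);print(hp, hp.mean(0)); 
print("bar/rail z", [C[205,u,2].round(4) for u in range(180,216)])
dk=p.sum(-1)<170
for r in [(268,155,297,192)]:
    B=blobs(dk,r,2);print(B)
c=C[150:195,265:300].reshape(-1,3)
for lo,hi in[(.088,.11),(.04,.075),(-.002,.012)]:
    q=c[(c[:,2]>lo)&(c[:,2]<hi)];print(lo,len(q),q.min(0),q.max(0),np.median(q,0))
dm=dk.copy();
l,n=nd.label(dm[150:195,265:300]);k=l==np.argmax(np.bincount(l.ravel())[1:])+1
rc=cv2.minAreaRect(np.argwhere(k)[:,::-1].astype(np.float32)+[265,150]) if 0 else cv2.minAreaRect((np.argwhere(k)[:,::-1]+[265,150]).astype(np.float32));print("wheel",rc)
print(ray("top",cv2.boxPoints(rc),.0625), ray("top",rc[0],.0825))
E
```

```text
holes [(array([179. , 192.5]), 10), (array([195.67, 194.11]), 9), (array([176.29, 215.  ]), 7), (array([193.11, 216.67]), 9)]
[[0.564  0.0816 0.034 ]
 [0.5602 0.0384 0.034 ]
 [0.506  0.0877 0.034 ]
 [0.502  0.0442 0.034 ]] [0.533 0.063 0.034]
bar/rail z [np.float64(0.0393), np.float64(0.0316), np.float64(0.031), np.float64(0.0319), np.float64(0.0323), np.float64(0.0361), np.float64(0.0339), np.float64(0.0313), np.float64(0.0373), np.float64(0.0328), np.float64(0.0334), np.float64(0.0367), np.float64(1.2976), np.float64(0.0275), np.float64(0.0343), np.float64(0.0321), np.float64(0.0381), np.float64(0.0487), np.float64(0.0491), np.float64(0.0359), np.float64(0.0156), np.float64(0.0105), np.float64(0.0025), np.float64(0.0013), np.float64(0.0046), np.float64(-0.003), np.float64(-0.0049), np.float64(-0.0001), np.float64(-0.0004), np.float64(0.0035), np.float64(0.0035), np.float64(0.0015), np.float64(-0.0001), np.float64(-0.0035), np.float64(0.0011), np.float64(0.0043)]
[(array([283.04, 169.75]), 274)]
0.088 216 [ 0.5947 -0.1938  0.088 ] [ 0.6545 -0.1692  0.1052] [ 0.6214 -0.1815  0.0966]
0.04 61 [ 0.5862 -0.2005  0.0443] [ 0.659  -0.1649  0.0749] [ 0.6211 -0.1702  0.0681]
-0.002 989 [ 0.5627 -0.2312 -0.002 ] [ 0.6805 -0.1405  0.0119] [ 0.6164 -0.1861  0.0019]
wheel ((283.0, 170.0), (28.0, 12.0), 90.0)
[[ 0.6572 -0.1701  0.0625]
 [ 0.6574 -0.2005  0.0625]
 [ 0.5864 -0.2007  0.0625]
 [ 0.5862 -0.1704  0.0625]] [[ 0.6201 -0.1844  0.0825]]
```

The rigid caster is the one at top (281,171) / side (245,185): its fork is upright and the wheel sits centred over the plate. The one at top (316,230) / side (311,163) has a slanted fork and an offset wheel, so that is the swivel. The green one (336,117) and orange one (260,220) are excluded by colour. The four holes are at top (179,192), (196,194), (176,215), (193,217), which fits the 34 mm plane. First I turn the tool square to the caster and start moving over.

```bash
cat > st.py <<'E'
from h import *
import sys
np.set_printoptions(precision=4,suppress=True)
s=env.state();Rt=R.from_quat(np.roll(s["eef_rot"],-1));x=Rt.as_matrix()[:,0]
print("t",s["time_s"].round(2),"p",s["ee_pos"],"yaw",np.degrees(np.arctan2(x[1],x[0])).round(2),"zax",Rt.as_matrix()[:,2],"F",s["wrist_force"],"w",s["grip_width"].round(4))
if len(sys.argv)>3:
    d=np.array([float(a) for a in sys.argv[1:4]])-s["ee_pos"]; print("tool units",Rt.inv().apply(d)/.5)
    if len(sys.argv)>4:
        y=np.radians(float(sys.argv[4]));T=R.from_matrix(np.c_[[np.cos(y),np.sin(y),0],[np.sin(y),-np.cos(y),0],[0,0,-1]]);print("turn units",(Rt.inv()*T).as_rotvec()/2)
E
python3 -m pendant '[[0,0,0,0,0,0.053,-1],[0,0,0,0,0,0.053,-1],[0,0,0,0,0,0.053,-1],[0.08,-0.06,0,0,0,0,-1],[0.08,-0.06,0,0,0,0,-1]]'
python3 st.py .621 -.1825 .17 -1
python3 - <<'E'
from h import *
f=np.load("pics/top0.npz");p=f["p"].astype(int);D=f["d"]
g=p.sum(-1)
# rail outer/inner edges per row: dark band right of frame
pts=[]
for v in list(range(112,230,3)):
    row=g[v,190:222]; k=np.where(row<130)[0]
    if len(k): pts.append((v,190+k.min(),190+k.max()))
print(pts)
a=np.array(pts)
for j in(1,2):
    P=ray("top",np.c_[a[:,j],a[:,0]],.05); c=np.polyfit(P[:,0],P[:,1],1);r=P[:,1]-np.polyval(c,P[:,0]);P=P[abs(r)<.004];c=np.polyfit(P[:,0],P[:,1],1);print(len(P),np.degrees(np.arctan(c[0])),c)
    n=np.array([-c[0],1])/np.hypot(c[0],1);print("dist mount-line",n@(np.array([.533,.063])-[0,c[1]]))
E
```

```text
time_s: 0.6
ee_pos: [0.2473, -0.4933, 0.2015]
eef_rot: [-0.003, 1.0, -0.022, -0.001]
wrist_force: [0.7, 0.1, 0.7]
grip_width: 0.0853
[(112, np.int64(190), np.int64(214)), (115, np.int64(190), np.int64(214)), (118, np.int64(190), np.int64(213)), (121, np.int64(190), np.int64(213)), (124, np.int64(190), np.int64(213)), (127, np.int64(191), np.int64(212)), (130, np.int64(210), np.int64(212)), (133, np.int64(210), np.int64(212)), (136, np.int64(209), np.int64(211)), (139, np.int64(209), np.int64(211)), (142, np.int64(208), np.int64(210)), (145, np.int64(190), np.int64(210)), (148, np.int64(190), np.int64(210)), (151, np.int64(190), np.int64(209)), (154, np.int64(190), np.int64(209)), (157, np.int64(207), np.int64(209)), (160, np.int64(206), np.int64(208)), (163, np.int64(206), np.int64(208)), (166, np.int64(205), np.int64(207)), (169, np.int64(205), np.int64(207)), (172, np.int64(205), np.int64(207)), (175, np.int64(205), np.int64(206)), (178, np.int64(204), np.int64(206)), (181, np.int64(204), np.int64(206)), (184, np.int64(203), np.int64(205)), (187, np.int64(203), np.int64(205)), (190
[... 315 characters left out ...]
.int64(202)), (217, np.int64(199), np.int64(201)), (220, np.int64(199), np.int64(201)), (223, np.int64(199), np.int64(201)), (226, np.int64(198), np.int64(200)), (229, np.int64(198), np.int64(200))]
6 -4.185639338130031 [-0.07318342  0.06104784]
dist mount-line 0.040849679480162104
40 -6.21818431903726 [-0.1089559   0.07580886]
dist mount-line 0.04499832882851565Traceback (most recent call last):
  File "st.py", line 5, in <module>
    print("t",s["time_s"].round(2),"p",s["ee_pos"],"yaw",np.degrees(np.arctan2(x[1],x[0])).round(2),"zax",Rt.as_matrix()[:,2],"F",s["wrist_force"],"w",s["grip_width"].round(4))
              ^^^^^^^^^^^^^^^^^
AttributeError: 'float' object has no attribute 'round'
```

```bash
sed -i 's/s\["time_s"\].round(2)/round(s["time_s"],2)/;s/s\["grip_width"\].round(4)/round(float(s["grip_width"]),4)/' st.py
python3 -m pendant '[[0.076,-0.06,0,0,0,0,-1],[0.076,-0.06,0,0,0,0,-1],[0.076,-0.06,0,0,0,0,-1],[0.076,-0.06,0,0,0,0,-1],[0.076,-0.06,0,0,0,0,-1]]' | head -2
python3 -m pendant '[[0.076,-0.06,0,0,0,0,-1],[0.076,-0.06,0,0,0,0,-1],[0.076,-0.06,0,0,0,0,-1],[0.07,-0.05,0,0,0,0,-1],[0,0,0,0,0,0,-1]]' | head -2
python3 st.py .621 -.1825 .16 -1
```

```text
time_s: 1.1
ee_pos: [0.4488, -0.3458, 0.1996]
time_s: 1.6
ee_pos: [0.6109, -0.228, 0.1966]
t 1.6 p [ 0.6109 -0.228   0.1966] yaw -2.4 zax [-0.0065  0.0112 -0.9999] F [-0.536  -0.6926  0.4489] w 0.0857
tool units [ 0.0169 -0.091   0.0741]
turn units [-0.0055  0.0034 -0.0122]
```

```bash
python3 -m pendant '[[0.017,-0.06,0.03,-0.0055,0.003,-0.012,-1],[0,-0.031,0.03,0,0,0,-1],[0,0,0,0,0,0,-1],[0,0,0,0,0,0,-1]]' | head -2
python3 st.py .621 -.182 .045 -1
python3 - <<'E'
from h import *
a=[]
for n,(u,v) in(("side",(190,100)),("top",(230,110))):
    p,d=env.get_image(n);p=cv2.cvtColor(p,cv2.COLOR_RGB2BGR); a.append(cv2.resize(p[v:v+130,u:u+130],None,fx=3,fy=3,interpolation=2))
cv2.imwrite("pics/c2.png",np.hstack(a))
E
```

```text
time_s: 2.0
ee_pos: [0.6205, -0.1813, 0.1638]
t 2.0 p [ 0.6205 -0.1813  0.1638] yaw -0.85 zax [-0.0047 -0.0001 -1.    ] F [-0.6371 -0.9738 -1.0654] w 0.0853
tool units [0.0022 0.0013 0.2376]
turn units [0.0001 0.0023 0.0013]
```

View pics/c2.png

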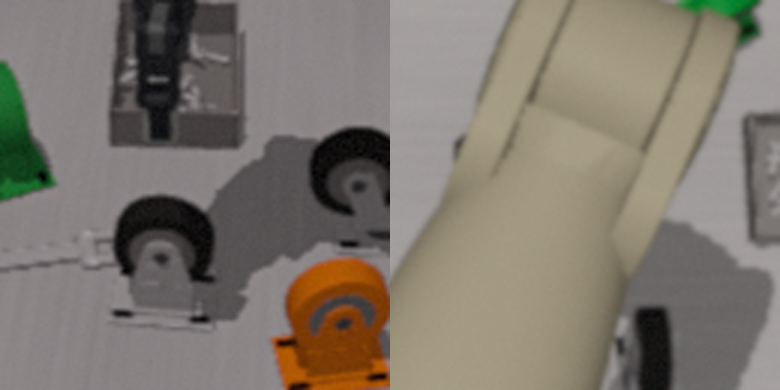

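```bash
python3 -c "
from h import *
print(ray('side',[(244.3,186)],.0625))"
python3 -m pendant '[[0.002,0.001,0.08,0,0.002,0.001,-1],[0,0,0.08,0,0,0,-1],[0,0,0.05,0,0,0,-1],[0,0,0.03,0,0,0,-1],[0,0,0,0,0,0,-1]]' 
python3 st.py .621 -.182 .036 -1
```

```text
[[ 0.62204306 -0.16593022  0.0625    ]]
time_s: 2.6
ee_pos: [0.6244, -0.1921, 0.0469]
eef_rot: [0.003, 1.0, -0.014, 0.005]
wrist_force: [-0.8, -0.6, -0.8]
grip_width: 0.0855
t 2.6 p [ 0.6244 -0.1921  0.0469] yaw -1.56 zax [ 0.0107 -0.0063 -0.9999] F [-0.7812 -0.6199 -0.8498] w 0.0855
tool units [-0.0075 -0.0202  0.0217]
turn units [ 0.003  -0.0054 -0.0049]
```

```bash
python3 -m pendant '[[-0.006,-0.02,0.01,0.003,-0.005,-0.005,-1],[0,0,0.01,0,0,0,-1],[0,0,0,0,0,0,-1]]' >/dev/null
python3 st.py .6215 -.1825 .036 -1
```

```text
t 2.9 p [ 0.623  -0.1842  0.0396] yaw -1.1 zax [ 0.0042 -0.0014 -1.    ] F [-0.6054 -0.8419  0.949 ] w 0.0854
tool units [-0.0031 -0.0034  0.0072]
turn units [ 0.0007 -0.0021 -0.0009]
```

```bash
python3 -m pendant '[[-0.003,-0.003,0.007,0.001,-0.002,-0.001,-1],[0,0,0,0,0,0,0.1],[0,0,0,0,0,0,0.4],[0,0,0,0,0,0,1],[0,0,0,0,0,0,1]]' 60 | tail -2
python3 -m pendant '[[0,0,0,0,0,0,1],[0,0,0,0,0,0,1],[0,0,0,0,0,0,1]]' 60 >/dev/null
python3 st.py .6215 -.1825 .036 -1
```

```text
wrist_force: [1.1, 0.3, -3.1]
grip_width: 0.0323
t 3.7 p [ 0.6235 -0.1837  0.039 ] yaw -0.97 zax [ 0.0047 -0.002  -1.    ] F [ 0.5854  0.4685 -0.2723] w 0.032
tool units [-0.0042 -0.0022  0.006 ]
turn units [ 0.001  -0.0024  0.0002]
```

```bash
python3 -m pendant '[[0,0,-0.03,0,0,0,1],[0,0,-0.06,0,0,0,1],[0,0,-0.06,0,0,0,1],[0,0,-0.05,0,0,0,1],[0,0,0,0,0,0,1]]' 80 >/dev/null
python3 st.py .533 .09 .14 -6
python3 - <<'E'
from h import *
p,d=env.get_image("side");np.savez("pics/s3.npz",p=p,d=d);p=cv2.cvtColor(p,cv2.COLOR_RGB2BGR);cv2.imwrite("pics/c3.png",cv2.resize(p[60:220,170:330],None,fx=3,fy=3,interpolation=2))
E
```

```text
t 4.2 p [ 0.6177 -0.1806  0.1339] yaw -0.94 zax [-0.0108  0.0054 -0.9999] F [ 1.1516 -0.1982 -5.0873] w 0.0315
tool units [-0.1784 -0.5385 -0.0075]
turn units [-0.0024  0.0055  0.0441]
```

View pics/c3.png

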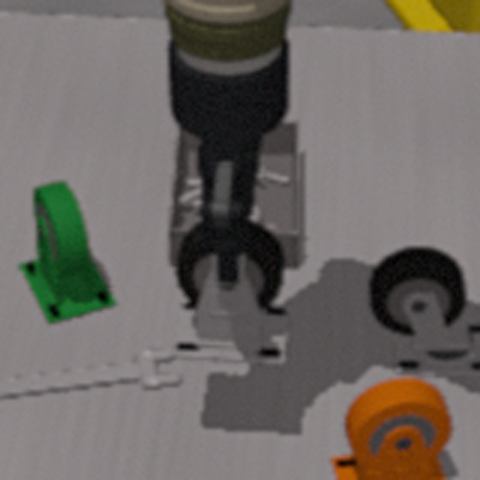

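```bash
python3 -m pendant '[[-0.02,-0.04,0,-0.001,0.002,0.01,1],[-0.03,-0.07,0,-0.001,0.002,0.01,1],[-0.03,-0.09,0,0,0,0.01,1],[-0.03,-0.09,0,0,0,0.01,1],[-0.02,-0.09,0,0,0,0,1]]' >/dev/null
python3 st.py .536 .078 .14 -6
python3 -m pendant '[[-0.02,-0.07,0,0,0,0,1],[-0.01,-0.03,0,0,0,0,1],[0,0,0,0,0,0,1],[0,0,0,0,0,0,1]]' >/dev/null
python3 st.py .536 .078 .12 -6
```

```text
t 4.75 p [0.5573 0.0132 0.1186] yaw -6.41 zax [-0.0215  0.0046 -0.9998] F [ 1.2385  0.8962 -5.6885] w 0.0317
tool units [-0.0578 -0.124  -0.0413]
turn units [-0.0011  0.0109 -0.0036]
t 5.15 p [0.5376 0.0502 0.1108] yaw -3.89 zax [-0.0351  0.0245 -0.9991] F [ 0.4432 -0.002  -4.7088] w 0.0316
tool units [-0.0077 -0.0556 -0.0168]
turn units [-0.0107  0.0185  0.0182]
```

```bash
python3 -m pendant '[[0,-0.03,-0.01,-0.01,0.018,0.018,1],[0,-0.025,0,0,0,0,1],[0,0,0,0,0,0,1],[0,0,0,0,0,0,1]]' >/dev/null
python3 st.py .536 .078 .105 -6
```

```text
t 5.55 p [0.5389 0.0478 0.1143] yaw -4.11 zax [-0.0016  0.0213 -0.9998] F [ 0.9371 -0.723  -5.4766] w 0.0318
tool units [-0.0102 -0.0594  0.0198]
turn units [-0.0105  0.0017  0.0165]
```

```bash
python3 -c "
from h import *
s=env.state();print(np.round(s['qpos'],3),np.round(s['joint_torque'],2),np.round(s['joint_vel'],3))"
```

```text
[-0.073  0.294 -0.21   1.07   0.021  3.141] [  0.12 -48.26  30.06   0.05   0.1   -0.  ] [-0.009  0.011  0.006 -0.001  0.007 -0.   ]
```

Joint 6 is at its limit (3.141), which is why the move stalled. The caster looks the same after half a turn, so I'll turn the tool 180° back here in the air.

```bash
python3 -m pendant '[[0,0,-0.03,0,0,-0.04,1],[0,0,0,0,0,-0.07,1],[0,0,0,0,0,-0.07,1],[0,0,0,0,0,-0.07,1],[0,0,0,0,0,-0.07,1]]' >/dev/null
python3 st.py .536 .078 .12 174
python3 -m pendant '[[0,0,0,0,0,-0.07,1],[0,0,0,0,0,-0.07,1],[0,0,0,0,0,-0.07,1],[0,0,0,0,0,-0.07,1],[0,0,0,0,0,-0.07,1]]' >/dev/null
python3 -m pendant '[[0,0,0,0,0,-0.07,1],[0,0,0,0,0,-0.07,1],[0,0,0,0,0,-0.07,1],[0,0,0,0,0,-0.07,1],[0,0,0,0,0,-0.07,1]]' >/dev/null
python3 st.py .536 .078 .12 174
```

```text
t 6.05 p [0.5407 0.0452 0.1286] yaw 33.7 zax [-0.004   0.021  -0.9998] F [ 0.4559  0.0721 -5.649 ] w 0.0315
tool units [ 0.0286 -0.0595  0.0186]
turn units [ 0.0008 -0.0139 -1.2242]
t 7.05 p [0.5442 0.041  0.1261] yaw 116.99 zax [-0.0082  0.0205 -0.9998] F [ 0.3081 -0.2818 -5.7062] w 0.0317
tool units [0.0732 0.0189 0.0138]
turn units [ 0.0064 -0.0096 -0.4975]
```

```bash
python3 -m pendant '[[0,0,0,0,0,-0.07,1],[0,0,0,0,0,-0.07,1],[0,0,0,0,0,-0.07,1],[0,0,0,0,0,-0.07,1],[0,0,0,0,0,-0.07,1]]' >/dev/null
python3 -m pendant '[[0,0,0,0.006,-0.01,-0.07,1],[0,0,0,0,0,-0.06,1],[0,0,0,0,0,0,1]]' >/dev/null
python3 st.py .533 .078 .11 174
```

```text
t 7.85 p [0.5471 0.0376 0.1238] yaw 174.11 zax [ 0.0042  0.0022 -1.    ] F [-0.9511 -0.4031 -6.2005] w 0.0316
tool units [0.0365 0.0774 0.0277]
turn units [0.0013 0.002  0.0009]
```

```bash
python3 -m pendant '[[0.02,0.04,0,0,0,0,1],[0.016,0.037,0.02,0,0,0,1],[0,0,0,0,0,0,1],[0,0,0,0,0,0,1]]' >/dev/null
python3 st.py .533 .078 .085 174
python3 - <<'E'
from h import *
a=[]
for n,(u,v) in(("side",(190,200)),("top",(130,130))):
    p,d=env.get_image(n);np.savez(f"pics/{n}4.npz",p=p,d=d);p=cv2.cvtColor(p,cv2.COLOR_RGB2BGR); a.append(cv2.resize(p[v:v+130,u:u+130],None,fx=3,fy=3,interpolation=2))
cv2.imwrite("pics/c4.png",np.hstack(a))
E
```

```text
t 8.25 p [0.5347 0.0773 0.1133] yaw 173.26 zax [ 0.0042  0.002  -1.    ] F [-0.3147 -0.4264 -4.9962] w 0.0315
tool units [0.0037 0.0009 0.0566]
turn units [ 0.0012  0.002  -0.0064]
```

View pics/c4.png

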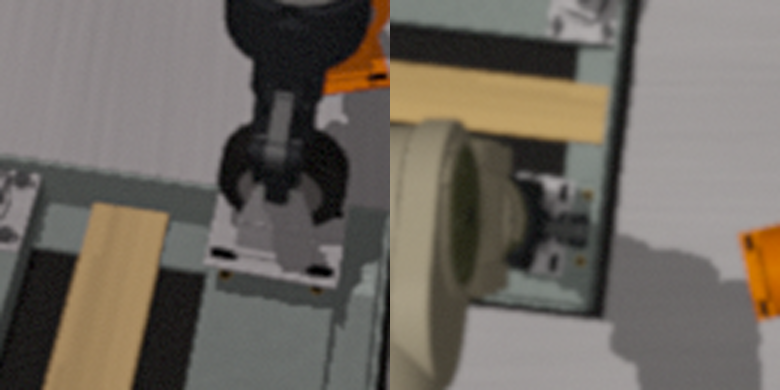

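Run:
```python
from h import *
np.set_printoptions(precision=4,suppress=True)
p=np.load("pics/side4.npz")["p"].astype(int)
ub=blobs(p.sum(-1)<150,(255,275,305,296),4);print(ub)
hb=blobs(p[...,0]-p[...,2]>25,(255,284,305,302),2);print(hb)
S=ray("side",[(264.7,284.3),(296.7,290.3)],.0783);H=ray("side",[b[0] for b in hb],.034) if hb else None
print(S,S.mean(0));print(H)
t=np.load("pics/top4.npz")["p"].astype(int)
hb=blobs(t[...,0]-t[...,2]>25,(183,185,205,222),2);print(hb,ray("top",[b[0] for b in hb],.034))
print(ray("top",[(130+555/3-130/1,0)],.0783)) if 0 else None
print(blobs(t.sum(-1)<170,(178,186,192,222),2))
```

```text
[(array([263.73, 284.07]), 15), (array([295.71, 289.79]), 24), (array([264.5, 291. ]), 8), (array([256., 293.]), 15)]
[(array([265.  , 291.67]), 3), (array([294.75, 296.75]), 4)]
[[0.564  0.0947 0.0783]
 [0.5066 0.1031 0.0783]] [0.5353 0.0989 0.0783]
[[0.563  0.0815 0.034 ]
 [0.5072 0.0885 0.034 ]]
[(array([195.67, 194.33]), 3), (array([193.33, 216.67]), 3)] [[0.5596 0.0384 0.034 ]
 [0.502  0.0437 0.034 ]]
[(array([182.26, 186.47]), 19), (array([183.38, 204.07]), 172), (array([187. , 194.5]), 2), (array([184.2, 217.2]), 5)]
```

```bash
python3 -m pendant '[[0,0,0.04,0.001,0.002,-0.006,1],[0,0,0.02,0,0,0,1],[0,0,0,0,0,0,1],[0,0,0,0,0,0,1]]' >/dev/null
python3 st.py .5347 .0773 .0735 174
```

```text
t 8.75 p [0.5368 0.0749 0.0839] yaw 173.65 zax [ 0.0024  0.0001 -1.    ] F [ 0.3079 -0.3668 -6.0496] w 0.0319
tool units [0.0048 0.0043 0.0207]
turn units [ 0.0002  0.0012 -0.0031]
```

```bash
python3 -m pendant '[[0.004,0.004,0.012,0,0.001,-0.003,1],[0,0,0.004,0,0,0,1],[0,0,0,0,0,0,1]]' >/dev/null
python3 st.py .5345 .0773 .073 174
python3 -m pendant '[[0,0,0.005,0,0,0,1],[0,0,0.003,0,0,0,1],[0,0,0,0,0,0,1]]' >/dev/null
python3 st.py .5345 .0773 .073 174
```

```text
t 9.05 p [0.536  0.0769 0.0767] yaw 173.96 zax [ 0.0025  0.0003 -1.    ] F [ 0.593   0.3068 -6.6256] w 0.0319
tool units [0.0031 0.0004 0.0074]
turn units [ 0.0003  0.0012 -0.0004]
t 9.35 p [0.5367 0.077  0.0732] yaw 173.97 zax [ 0.0042  0.0002 -1.    ] F [ 0.3797 -0.2606 -4.8935] w 0.0317
tool units [0.0044 0.0001 0.0005]
turn units [ 0.0003  0.0021 -0.0003]
```

```bash
python3 -m pendant '[[0.004,0,0.003,0,0.003,0,1],[0,0,0,0,0,0,1]]' >/dev/null
python3 st.py .5345 .0773 .073 174
python3 -m pendant '[[0.002,0,0.004,0,0,0,1],[0,0,0,0,0,0,1]]' >/dev/null
python3 st.py .5345 .0773 .073 174
```

```text
t 9.55 p [0.5369 0.0771 0.0733] yaw 173.97 zax [ 0.0027  0.0006 -1.    ] F [ 0.2564  0.1563 -5.3913] w 0.0318
tool units [ 0.0049 -0.0002  0.0007]
turn units [ 0.0004  0.0013 -0.0003]
t 9.75 p [0.5374 0.0773 0.0733] yaw 173.97 zax [ 0.0062  0.0004 -1.    ] F [-0.7863 -0.3359 -4.682 ] w 0.0315
tool units [ 0.0057 -0.0005  0.0005]
turn units [ 0.0005  0.0031 -0.0002]
```

```bash
python3 -m pendant '[[0.01,0,0,0,0.005,0,1]]' >/dev/null
python3 st.py .5345 .0773 .073 174
python3 -m pendant '[[0.005,0,0.003,0,0,0,1]]' >/dev/null
python3 st.py .5345 .0773 .073 174;python3 -c "
from h import *
s=env.state();print(np.round(s['qpos'],3),np.round(s['joint_torque'],2),np.round(s['joint_vel'],3))"
```

```text
t 9.85 p [0.5327 0.0778 0.0734] yaw 173.97 zax [-0.0031  0.0017 -1.    ] F [ 0.1137 -0.1045 -5.7284] w 0.0314
tool units [-0.0037 -0.0007  0.0007]
turn units [ 0.0007 -0.0016 -0.0002]
t 9.95 p [0.5318 0.0781 0.073 ] yaw 173.97 zax [ 0.0001  0.0017 -1.    ] F [ 3.8768 -0.0888  9.4136] w 0.0318
tool units [-0.0056 -0.0011 -0.    ]
turn units [ 0.0009 -0.0001 -0.0002]
[-0.005  0.319 -0.284  0.968  0.002  0.101] [-1.800e-01 -3.989e+01  2.196e+01  1.430e+00  2.000e-01  3.000e-02] [ 0.004 -0.045 -0.065 -0.077 -0.003  0.005]
```

```bash
python3 -m pendant '[[-0.006,-0.006,0,0,0,0,1],[0,-0.006,0,0,0,0,1]]' >/dev/null
python3 st.py .5333 .0635 .073 174
python3 -m pendant '[[0,-0.006,0.001,0,0,0,1]]' >/dev/null
python3 st.py .5333 .0635 .073 174
```

```text
t 10.15 p [0.5333 0.0734 0.0733] yaw 174.05 zax [-0.0005  0.0048 -1.    ] F [ 1.2871  2.537  -1.5222] w 0.0315
tool units [-0.0021 -0.0196  0.0004]
turn units [ 0.0023 -0.0005  0.0004]
t 10.25 p [0.5333 0.072  0.0734] yaw 174.1 zax [ 0.0005  0.0088 -1.    ] F [-0.8434  7.5426  7.4765] w 0.032
tool units [-0.0018 -0.0168  0.0006]
turn units [ 0.0044 -0.0002  0.0009]
```

```bash
python3 -m pendant '[[0,-0.006,-0.001,0.004,0,0,1]]' >/dev/null
python3 st.py .5333 .0635 .073 174
python3 -m pendant '[[0,-0.006,-0.001,0.003,0,0,1]]' >/dev/null
python3 st.py .5333 .0635 .073 174
```

```text
t 10.35 p [0.5323 0.0687 0.0734] yaw 174.1 zax [-0.0016  0.0005 -1.    ] F [-0.6803 -0.2093 -5.5526] w 0.032
tool units [-0.0031 -0.0101  0.0007]
turn units [ 0.0002 -0.0008  0.0008]
t 10.45 p [0.5309 0.0651 0.073 ] yaw 174.09 zax [-0.0044 -0.0067 -1.    ] F [-0.0813  0.8775 -3.2042] w 0.0316
tool units [-0.0052 -0.0028  0.    ]
turn units [-0.0036 -0.0019  0.0008]
```

```bash
python3 -m pendant '[[-0.006,-0.002,0,-0.003,0,0,1]]' >/dev/null
python3 st.py .5333 .0635 .073 174
python3 -m pendant '[[-0.002,-0.003,0,0,0,0,1]]' >/dev/null
python3 st.py .5333 .0635 .073 174
```

```text
t 10.55 p [0.5313 0.0646 0.0732] yaw 174.12 zax [-0.008   0.0011 -1.    ] F [-11.1131   6.7944  17.2617] w 0.0313
tool units [-0.0043 -0.0018  0.0004]
turn units [ 0.0002 -0.004   0.0011]
t 10.65 p [0.5312 0.0632 0.0732] yaw 174.14 zax [-0.0096  0.0019 -1.    ] F [-0.7885  1.6936 -1.6341] w 0.0312
tool units [-0.004   0.0011  0.0003]
turn units [ 0.0004 -0.0049  0.0012]
```

```bash
python3 -m pendant '[[-0.005,-0.001,-0.003,0,-0.005,0,1]]' >/dev/null
python3 st.py .5333 .0635 .073 174
python3 - <<'E'
from h import *
a=[]
for n,(u,v) in(("side",(230,240)),("top",(150,160))):
    p,d=env.get_image(n);np.savez(f"pics/{n}5.npz",p=p,d=d);p=cv2.cvtColor(p,cv2.COLOR_RGB2BGR); a.append(cv2.resize(p[v:v+90,u:u+90],None,fx=4.4,fy=4.4,interpolation=2))
cv2.imwrite("pics/c5.png",np.hstack(a))
E
```

```text
t 10.75 p [0.533  0.0622 0.0739] yaw 174.12 zax [-0.0012  0.0008 -1.    ] F [-0.6489  1.7267 -5.9523] w 0.0318
tool units [-0.0002  0.0027  0.0019]
turn units [ 0.0003 -0.0007  0.0011]
```

View pics/c5.png

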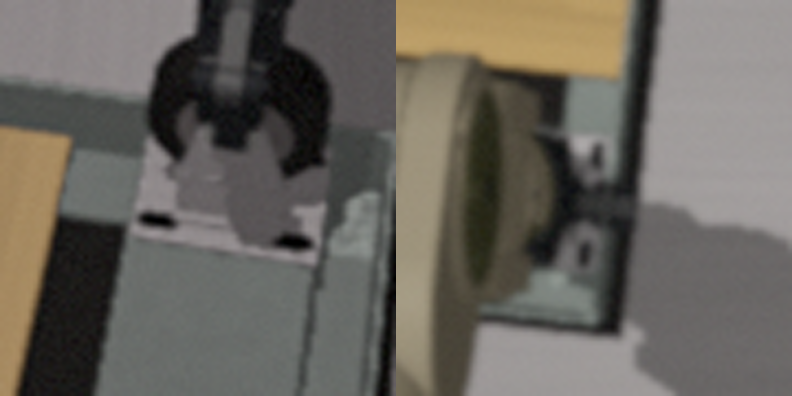

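The plate lies on the bar with its edges matching the bar's edges (side crop, left edge ~132, right ~320), just about at the rail. I'll keep pushing in small steps while watching the force.

```bash
python3 -m pendant '[[0,-0.003,0.002,0,0,0,1]]' >/dev/null
python3 st.py .5333 .0635 .073 174
python3 -m pendant '[[0,-0.003,0.001,0,0,0,1]]' >/dev/null
python3 st.py .5333 .0635 .073 174
```

```text
t 10.95 p [0.5336 0.0618 0.0732] yaw 174.16 zax [ 0.0006  0.0033 -1.    ] F [-3.418   8.7641  8.8021] w 0.0312
tool units [0.0009 0.0034 0.0004]
turn units [0.0017 0.0001 0.0014]
t 11.05 p [0.5336 0.0617 0.0733] yaw 174.22 zax [ 0.0013  0.0065 -1.    ] F [-3.5484  6.9781  5.3474] w 0.0318
tool units [0.0009 0.0035 0.0006]
turn units [0.0033 0.0003 0.0019]
```

```bash
python3 -m pendant '[[0,-0.004,-0.001,0.003,0,-0.002,1]]' >/dev/null
python3 st.py .5333 .0615 .073 174
python3 -m pendant '[[0,-0.004,0,0,0,0,1]]' >/dev/null
python3 st.py .5333 .0615 .073 174
```

```text
t 11.15 p [0.5333 0.0613 0.0736] yaw 174.52 zax [ 0.0007  0.0043 -1.    ] F [ 0.7774  6.426  -9.7776] w 0.0315
tool units [-0.      0.0004  0.0011]
turn units [0.0022 0.0001 0.0045]
t 11.25 p [0.5332 0.0613 0.0735] yaw 174.61 zax [ 0.0012  0.0085 -1.    ] F [-0.2496  7.6382 -0.3597] w 0.0319
tool units [-0.0001  0.0004  0.001 ]
turn units [0.0043 0.0002 0.0053]
```

```bash
python3 -m pendant '[[0,-0.005,0,0.004,0,0.003,1]]' >/dev/null
python3 st.py .5333 .0615 .073 174
python3 -m pendant '[[0,-0.005,0,0.003,0,0.002,1]]' >/dev/null
python3 st.py .5333 .0615 .073 174
python3 -m pendant '[[0,-0.005,0,0.003,0,0.001,1]]' >/dev/null
python3 st.py .5333 .0615 .073 174
```

```text
t 11.35 p [0.5333 0.0612 0.0735] yaw 174.36 zax [ 0.0011  0.0062 -1.    ] F [-0.3578  9.3617 -3.4225] w 0.0316
tool units [-0.      0.0005  0.0011]
turn units [0.0031 0.0002 0.0031]
t 11.45 p [0.5333 0.0613 0.0735] yaw 174.24 zax [ 0.0013  0.0057 -1.    ] F [ 0.579   8.6584 -2.8002] w 0.0318
tool units [0.0001 0.0004 0.001 ]
turn units [0.0029 0.0004 0.0021]
t 11.55 p [0.5334 0.0613 0.0735] yaw 174.24 zax [ 0.0015  0.005  -1.    ] F [ 0.0138  8.4719 -2.1784] w 0.0312
tool units [0.0002 0.0003 0.0009]
turn units [0.0026 0.0005 0.0021]
```

```bash
for i in 1; do python3 -m pendant '[[0,-0.006,0,0.003,0,0.001,1],[0,-0.006,0,0.003,0,0.001,1],[0,-0.006,0,0.003,0,0.001,1],[0,-0.006,0,0.003,0,0.001,1],[0,-0.006,0,0.003,0,0.001,1]]' >/dev/null; python3 st.py .5333 .0615 .073 174; done
```

```text
t 12.05 p [0.5333 0.0612 0.0735] yaw 174.33 zax [ 0.0024  0.0062 -1.    ] F [-0.2403 10.1095 -2.3721] w 0.0318
tool units [0.     0.0005 0.001 ]
turn units [0.0032 0.0009 0.0029]
```

```bash
python3 -m pendant '[[0,-0.006,0,0.003,0,0.001,1],[0,-0.006,0,0.003,0,0.001,1],[0,-0.006,0,0.003,0.001,0.001,1],[0,-0.006,0,0.003,0,0.001,1],[0,-0.006,0,0.003,0,0.001,1]]' >/dev/null; python3 st.py
python3 -m pendant '[[0,-0.006,0,0.003,0,0.001,1],[0,-0.006,0,0.003,0,0.001,1],[0,-0.006,0,0.003,0.001,0.001,1],[0,-0.006,0,0.003,0,0.001,1],[0,-0.006,0,0.003,0,0.001,1]]' >/dev/null; python3 st.py
python3 - <<'E'
from h import *
a=[]
for n,(u,v) in(("side",(230,240)),("top",(150,160))):
    p,d=env.get_image(n);p=cv2.cvtColor(p,cv2.COLOR_RGB2BGR); a.append(cv2.resize(p[v:v+90,u:u+90],None,fx=4.4,fy=4.4,interpolation=2))
cv2.imwrite("pics/c6.png",np.hstack(a))
E
```

```text
t 12.55 p [0.5332 0.0611 0.0736] yaw 174.42 zax [ 0.0014  0.0076 -1.    ] F [ 1.3209 10.2614 -2.1022] w 0.0312
t 13.05 p [0.5332 0.0611 0.0736] yaw 174.49 zax [ 0.0004  0.0091 -1.    ] F [ 0.0558 11.5663 -1.7549] w 0.0316
```

View pics/c6.png

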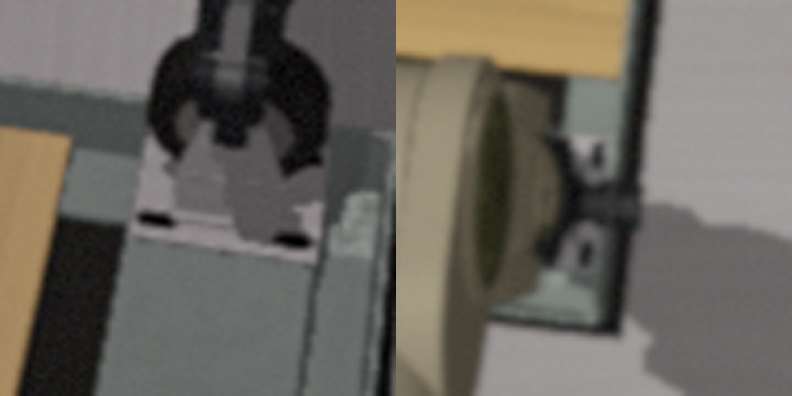

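```bash
python3 -c "
from h import *
S=ray('side',[(230+156/4.4,240+219/4.4),(230+292/4.4,240+241/4.4)],.038);print(S);d=S.mean(0)[:2]-[.5351,.085];print('dx,dy mount',d@[.9945,-.1045],d@[.1045,.9945])"
python3 -m pendant '[[0,-0.006,0,0.004,0,0.001,1],[0,-0.006,0,0.004,0,0.002,1],[0,-0.006,0,0.004,0,0.001,1],[0,-0.006,0,0.004,0,0.002,1],[0,-0.006,0,0.004,0,0.001,1]]' >/dev/null; python3 st.py
python3 -m pendant '[[0,-0.006,0,0.004,0,0.002,1],[0,-0.006,0,0.004,0,0.001,1],[0,-0.006,0,0.004,0,0.002,1],[0,-0.006,0,0.004,0,0.001,1],[0,-0.006,0,0.004,0,0.002,1]]' >/dev/null; python3 st.py
```

```text
[[0.56238016 0.07990137 0.038     ]
 [0.50445857 0.08660106 0.038     ]]
dx,dy mount -0.0014886433166922445 -0.0019147913779100879
t 13.65 p [0.5333 0.0614 0.0734] yaw 174.34 zax [ 0.0006  0.0011 -1.    ] F [-0.5292 10.4698 -3.2981] w 0.0316
t 14.15 p [0.5335 0.0617 0.0731] yaw 174.14 zax [ 0.0009 -0.0073 -1.    ] F [-0.335  10.477  -3.2994] w 0.0314
```

```bash
python3 -m pendant '[[0,-0.006,0,0.002,0,0.001,1],[0,-0.006,0,0.002,0,0.001,1],[0,-0.006,0,0.003,0,0.001,1],[0,-0.006,0,0.003,0,0.001,1],[0,-0.006,0,0.003,0,0.001,1]]' >/dev/null; python3 st.py
python3 -m pendant '[[0,-0.006,0,0.003,0,0.001,1],[0,-0.006,0,0.003,0,0.001,1],[0,-0.006,0,0.003,0,0.001,1],[0,-0.006,0,0.003,0,0.001,1],[0,-0.006,0,0.003,0,0.001,1]]' >/dev/null; python3 st.py
python3 -m pendant '[[0,-0.006,0,0.003,0,0.001,1],[0,-0.006,0,0.003,0,0.001,1],[0,-0.006,0,0.003,0,0.001,1],[0,-0.006,0,0.003,0,0.001,1],[0,-0.006,0,0.003,0,0.001,1]]' >/dev/null; python3 st.py
python3 -m pendant '[[0,-0.006,0,0.003,0,0.001,1],[0,-0.006,0,0.003,0,0.001,1],[0,-0.006,0,0.003,0,0.001,1],[0,-0.006,0,0.003,0,0.001,1],[0,-0.006,0,0.003,0,0.001,1]]' >/dev/null; python3 st.py
```

```text
t 14.65 p [0.5334 0.0615 0.0733] yaw 174.24 zax [ 0.0023 -0.0025 -1.    ] F [-0.45    9.4911 -2.0653] w 0.0316
t 15.15 p [0.5334 0.0615 0.0733] yaw 174.33 zax [ 0.0033 -0.0012 -1.    ] F [ 0.0592 10.1369 -3.6649] w 0.0315
t 15.65 p [0.5334 0.0614 0.0733] yaw 174.41 zax [ 0.0044  0.0001 -1.    ] F [ 0.36    9.4652 -2.8035] w 0.0318
t 16.15 p [0.5334 0.0613 0.0734] yaw 174.46 zax [ 0.0055  0.0014 -1.    ] F [-0.1564  9.1623 -2.5772] w 0.0319
```

```bash
python3 -m pendant '[[0,-0.006,0,0.003,0.001,0.002,1],[0,-0.006,0,0.003,0.001,0.002,1],[0,-0.006,0,0.003,0.001,0.002,1],[0,-0.006,0,0.003,0.001,0.002,1],[0,-0.006,0,0.003,0.001,0.002,1]]' >/dev/null; python3 st.py
python3 -m pendant '[[0,-0.006,0,0.003,0.001,0.001,1],[0,-0.006,0,0.003,0.001,0.001,1],[0,-0.006,0,0.003,0.001,0.001,1],[0,-0.006,0,0.003,0.001,0.001,1],[0,-0.006,0,0.003,0.001,0.001,1]]' >/dev/null; python3 st.py
python3 - <<'E'
from h import *
for k in range(24):
    env.get_image("top")
    if k%4==3: s=env.state();print(round(s["time_s"],2),s["wrist_force"].round(1),s["ee_pos"].round(4))
E
```

```text
t 16.65 p [0.5334 0.0614 0.0734] yaw 174.0 zax [-0.0036  0.004  -1.    ] F [-0.2677  9.609  -2.2574] w 0.0315
t 17.15 p [0.5335 0.0614 0.0737] yaw 174.14 zax [-0.0125  0.0059 -0.9999] F [ 0.066   9.9773 -2.8058] w 0.0313
17.35 [-0.2  9.6 -3. ] [0.5335 0.0613 0.0736]
17.55 [-0.6 10.3 -2.8] [0.5335 0.0613 0.0737]
17.75 [ 0.2  9.1 -2.1] [0.5335 0.0613 0.0736]
17.95 [-0.1  9.4 -2. ] [0.5335 0.0613 0.0737]
18.15 [-0.7 10.  -2.8] [0.5335 0.0613 0.0736]
18.35 [-0.4 10.5 -1.6] [0.5335 0.0614 0.0737]
```

```bash
python3 -m pendant '[[0,-0.006,0,0.003,-0.002,0.001,1],[0,-0.006,0,0.003,-0.002,0.001,1],[0,-0.006,0,0.003,-0.001,0.001,1],[0,-0.006,0,0.003,0,0.001,1]]' >/dev/null; python3 st.py
python3 - <<'E'
from h import *
f=[]
for k in range(64):
    env.get_image("top"); f.append(env.state()["wrist_force"])
f=np.array(f);print(f.mean(0).round(1),f.min(0).round(1),f.max(0).round(1))
E
python3 st.py; python3 -c "
from workcell import env
env.close_job()"
```

```text
t 18.75 p [0.5332 0.0613 0.0735] yaw 174.23 zax [-0.0017  0.0055 -1.    ] F [ 1.0031  8.9215 -3.2526] w 0.0312
[-0.1 10.2 -2.7] [-1.3  9.1 -4. ] [ 1.  11.7 -1.6]
t 21.95 p [0.5333 0.0613 0.0735] yaw 174.23 zax [-0.0019  0.0056 -1.    ] F [ 0.5582 11.2325 -2.627 ] w 0.0316
the job is handed in; nothing more can be done
```

I picked up the rigid caster by its fork, seated it on the crossbar over the four holes and pressed it gently against the side rail. I handed the job in at about 22 s, still pressing. I never steered towards the swivel caster, the spanner or the bolt tray, but I did not re-measure their positions at the end.

On the way over, joint 6 reached its limit, so I turned the caster half a turn in the air; it is the same shape either way.

My last checks before handing in:
- **Push:** 10.2 N on average over the last 3.2 s without moving (9.1 to 11.7 N), and about 9 to 11.5 N for the 7 s before that. The wrist sensor measures total push, and a newton or two of it could be friction on the crossbar.
- **Level and square:** the tool was tilted about 0.006 rad. Its yaw was about 0.2° off the -6° I used for the rail; the image estimates of the rail's yaw ranged from -5.1° to -6.2°.
- **Height:** the fingertips ended 34.5 mm above their height at the grasp, against the crossbar's 34 mm.
- **Position along the rail:** about 1.5 mm off in the last side image, within the 5 mm allowed.
- **Position against the rail (disagreement):** the images put the plate about 2 mm further towards the rail than the hole positions predicted. That is about the camera calibration error. The caster stayed put under the push, so I took it as touching the rail.

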